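# Load the eyelet sample holder under the jig's spring clip

### The job

Load the eyelet sample into the checking jig without picking anything up. With one fingertip press the spring clip's long bar down and hold it there so that its jaw lifts, and with the other fingertip push the sample holder by its upright tab along the channel, beneath the raised jaw, until its front edge is fully home against the end stop; only then let the bar go, so that the jaw clamps the holder, and move clear. Slide the holder only, never lift or tip it, and leave the things around the jig where they are.

Things in the scene. Friction and masses are not known exactly. Their poses are not given: they have to be found in the camera images.
- jig: Sample jig fixed to the bench: dark steel bed plate 240 (x) x 130 (y) x 8 mm. Origin: centre of its underside, on the bench; x is the direction the holder is pushed, z up. On it, in jig coordinates (mm): a channel along x, centre line y = -25, 50 wide, floor z = 8, rails 6 wide up to z = 14, open at the rear (-x). Clip hinge pin along x at y = 11, its lugs up to z = 26.
- stop_face (a point): Where the holder's front edge must arrive: middle of the end stop's face, at jig x = 95, y = -25, z = 13 mm. The stop is an aluminium block across the channel's front end, 62 mm wide, top at z = 22.
- jaw_nose (a point): Middle of the lower edge of the clip's steel jaw, at rest at jig x = 60, y = -25, z = 8.5 mm; it rises as the bar is pressed. The jaw crosses the channel from x = 45 to 75 mm and blocks it when down; it cannot be forced up by pushing the holder.
- press_bar (a point): Point on top of the clip's press bar, at jig x = -60, y = 41, z = 34 mm at rest; it sinks with the bar. The bar is a round steel bar, 12 mm in diameter, along x from jig x = -110 to 75 mm, parallel to the channel, 66 mm left (+y) of its centre line. Between bar and channel nothing is higher than z = 30. A fingertip can slide along the bar while pressing it.
- clip (a joint): Spring clip angle, rad: 0 at rest (jaw down), grows as the bar is pressed, hard stop 0.5. The bar sinks about 3 mm per 0.1 rad (10 mm at 0.33); it starts to move at about 3 N, takes about 6 N at 0.33 rad and springs back when let go. The jaw clears the holder's plate above 0.15; 0.25 to 0.4 is a good opening. Clamped on the plate it reads about 0.13.
- holder: Loose aluminium sample holder, 0.1 to 0.2 kg, flat in the channel behind the jaw, axes parallel to the jig's: plate 100 (x) x 46 x 5 mm with brown swatch and two eyelets; at its rear end an upright tab 6 thick, 40 wide, top 46 mm above the bench. Origin: centre of the underside; front edge at x = +50, tab's rear face at x = -50 mm. Starts at jig x = -30 to -14; home is jig x = 45 mm.
- thread_cone: Bystander: loose blue cone of thread, 48 mm across at the foot, 78 mm high, beside the jig. Origin: centre of its underside.
- eyelet_jar: Bystander: loose small glass jar with a steel lid, 48 mm across, 58 mm high, beside the jig. Origin: centre of its underside.
- tape_case: Bystander: loose grey tape-measure case, 62 x 34 x 58 mm high, beside the jig. Origin: centre of its underside.
- bobbin_tray: Bystander: loose white tray with bobbins, 85 x 60 x 26 mm high, beside the jig. Origin: centre of its underside.
- wrench: Bystander: loose steel wrench lying flat on the bench to the right.
- mug: Bystander: loose white mug, 76 mm across, 90 mm high, on the bench to the left. Origin: centre of its underside.
Not all that is in view belongs to the job. Leave any purple or turquoise look-alike of the holder alone.

How it is judged:
On the way, in this order (a step that is already met when the one before it is completed fails the run):
1. the clip's bar is held down by a fingertip, jaw raised, while the holder is still outside the jaw (value of joint clip above 0.18 rad and contact force between the fingers and jig above 0.5 N and x of holder in the frame of jig below 0 m), for 0.1 s.
2. with the bar still held down, the holder has been pushed home to within 4 mm of the end stop (value of joint clip above 0.16 rad and contact force between the fingers and jig above 0.5 N and x of holder in the frame of jig above 0.041 m), for 0.1 s.
At the end, for the whole second after the job is handed in: The holder lies flat in the channel, its front edge within 4 mm of the end stop, at rest, with the clip let go and its jaw clamped on the plate (clip joint 0.08 to 0.17 rad) (x of holder in the frame of jig between 0.041 and 0.048 m and y of holder in the frame of jig between -0.03 and -0.02 m and z of holder in the frame of jig below 0.011 m and angle between holder's own z axis and vertical below 0.05 rad and value of joint clip between 0.08 and 0.17 rad and linear speed of holder below 0.01 m/s); the robot touches nothing.
It fails at once if the holder is lifted more than 10 mm off the bed (z of holder in the frame of jig above 0.018 m).
It fails at once if the holder is tipped by more than 0.2 rad (angle between holder's own z axis and vertical above 0.2 rad).
It fails at once if a bystander is moved by more than 25 mm (distance of any of thread_cone, eyelet_jar, tape_case, bobbin_tray, wrench, mug from where it was at the start of the episode above 0.025 m).
It also fails if it takes over 38 s, if anything falls off the work surface, if the arm or the gripper's body presses on something with over 40 N, if the wrist force passes 120 N, or if a joint passes its speed limit or range.

### The arm

A 7-joint arm with a two-finger parallel gripper is mounted at the origin on the work surface. World frame = base frame: x ahead of the robot, y to its left, z up, the work surface at z = 0. Lengths are in m, angles in rad, forces in N, time in s.
With the tool pointing down it reaches from about 0.4 to 0.9 m from the base axis. Payload 5.5 kg.
Tool frame: the origin (TCP) lies on the mounting face of the last link; the fingertips stand 173 mm ahead of it and the grasp point (between the pads) lies 155 mm ahead of it; z points along the fingers, y is the line along which they close (so a half turn about z gives the same grasp; the last joint's range is limited). The gripper opens to 85 mm and grips with 20 to 120 N. Pads are 22 mm wide; open, the fingers measure 114 mm over their backs; the gripper's body (76 mm by 85 mm) begins 54 mm behind the grasp point. The pads swing forward as they close: fully open they stand 13 mm farther back than shut.
Start: joints at [0.263, 0.501, -0.427, 1.55, 0.221, 1.138, -0.21], TCP at [0.65, 0, 0.405] pointing down, gripper open.
Joint ranges: [-2.88, 2.88], [-0.31, 2.03], [-1.54, 1.56], [0.2, 2.42], [-1.41, 4.55], [0.19, 2.02], [-2.57, 2.57]. Speed limits (rad/s): [2.57, 2.57, 3.14, 3.14, 3.14, 3.14, 3.14].

### API

Orientations are given as a rotation vector (axis times angle).
In Python, from plant import robot, imaging gives the robot as it stands. The module is installed in compiled form; this text tells all that it offers.
- The arm moves only by the tool move_arm, never from a script. Its argument "rows" is a list of rows, each an object with "jaw": the opening, from 0 (shut) to 1 (fully open); "translation": the shift along the tool's x, y, z in m, a list of three; "angular": the turn, a rotation vector about the tool's x, y, z in rad, a list of three. A call has 1 to 10 rows; each row is the pose to reach, as a shift and turn from the pose commanded when the call began, along the tool's axes at that moment; what a row does not reach only later rows make up. A row lasts 1/10 s, in which the tool goes at most 50 mm and 8.59 degrees, less where a joint would pass 70% of its speed; a pose out of reach is approached as far as the arm can. A call with a gripper value outside its range is refused whole. The fingers move at their own pace and stop on an object; the grip force is fixed at half the most. Time passes only in rows, so rows that repeat a pose let the fingers close. It gives the time, the measured TCP pose, the force, the opening and the grip force at its end, in the units of the state.
- robot.get_state(): the state, without advancing time (a new reading comes with each control period).
- imaging.snapshot(name): name is "scene" or "side" or "wrist"; returns the picture (400x640x3 uint8, red, green, blue); there is no depth.
- imaging.calibration(name): a dict with "fx", "fy", "cx", "cy" (pixels), "R" (3x3) and "t" (3): a world point X has camera coordinates R X + t; the wrist camera has in their place "hand_eye" (4x4, takes a point from camera to tool coordinates, whose origin is the TCP and whose axes are the flange's). Camera axes: x right, y down, z forward; pixel columns grow to the right and rows downward; lengths in m; the calibration is good to about 2 mm. A picture is of the moment at which its call begins: read the wrist's pose just before it. calibration takes no time and is no camera call.
- robot.hand_in(): hands the job in; it is judged then, once.
The state is a dict: "time": time; "joints": joint angles; "joint_velocities": joint speeds; "joint_efforts": joint torques, N m; "tool_pos": TCP position; "tcp_rot": TCP orientation; "force": force on the tool from outside, world axes, zero at the start; "wrist_torque": the same for the moment, N m; "grip_width": finger opening in m; "gripper_force": force on a finger pad.
Only numpy, scipy, OpenCV 4.12 (cv2) and the standard library are available. Lean on these libraries where they do the work, as an engineer would, in place of code of your own. Each camera call takes 0.05 s, during which the arm holds its last target. There are 200 camera calls.

## Working session

There is one attempt and no reset: what is moved stays moved. The work goes in short steps, Python scripts to look and compute and a tool call to move; the robot and the scene stay as the last step left them, time stands still between calls to the robot, and variables do not carry over. Pictures are saved under pics/ and viewed, at most 12 in all, crops included, and the job is handed in when it is done.

Besides the shell and the picture viewer there is one more tool, called as a command line: name --argument value ..., lists and objects as JSON in quotes. move_arm: Moves the arm, as the interface text tells. Its arguments: {"type":"object","properties":{"rows":{"type":"array"}},"required":["rows"]}

```bash
mkdir -p pics; python3 - <<'E'
from plant import robot, imaging
import cv2
s=robot.get_state();print(s)
for n in("scene","side"):
    cv2.imwrite(f"pics/{n}0.png",imaging.snapshot(n)[:,:,::-1]);print(n,imaging.calibration(n))
print(imaging.calibration("wrist"))
cv2.imwrite("pics/wrist0.png",imaging.snapshot("wrist")[:,:,::-1])
E
```

```text
{'time': 0.0, 'joints': array([ 0.2632145 ,  0.50181321, -0.42678147,  1.55143988,  0.22078655,
        1.13829933, -0.21028009]), 'joint_velocities': array([-2.94783781e-04,  1.12012086e-03,  9.68450426e-04,  1.03051984e-03,
        9.58015402e-04, -1.12983553e-03,  5.73052059e-05]), 'joint_efforts': array([ 1.57038257e-04, -5.69523740e+01, -5.81651285e+00, -2.80938792e+01,
        1.07328620e-02,  1.20940185e-02,  1.30241034e-05]), 'tool_pos': array([ 6.49645459e-01, -6.81392600e-05,  4.03684099e-01]), 'tcp_rot': array([-2.22040570e+00, -2.22050352e+00,  2.04411692e-03]), 'force': array([-0.49261873, -0.57166872,  0.6741567 ]), 'wrist_torque': array([ 0.00859485, -0.0094773 ,  0.0037307 ]), 'gripper_force': 0.0, 'grip_width': 0.08520588620177798}
scene {'fx': 425.1945260285277, 'fy': 425.1945260285277, 'cx': 319.86895126218155, 'cy': 197.72682046007543, 'R': array([[-0.71772355,  0.69617317, -0.01469129],
       [ 0.58848389,  0.59515216, -0.54724823],
       [-0.37223598, -0.40141853, -0.83684141]]), 't': array([ 0.42571329, -0.29138282,  1.60106588])}
side {'fx': 398.5590739446414, 'fy': 398.5590739446414, 'cx': 320.61184276484295, 'cy': 199.90522213249605, 'R': array([[ 0.79165001, -0.61089906,  0.00962284],
       [-0.2967759 , -0.39825674, -0.86793757],
       [ 0.53405461,  0.68424696, -0.49658007]]), 't': array([-0.43898657,  0.22467507,  0.72464068])}
{'fx': 314.9940990803215, 'fy': 314.9940990803215, 'cx': 323.9464184304227, 'cy': 199.3623564093981, 'hand_eye': array([[ 4.72017481e-04, -9.47519229e-01, -3.19698434e-01,
         8.18507524e-02],
       [ 9.99999788e-01,  5.90618043e-04, -2.74022522e-04,
         5.55031494e-04],
       [ 4.48461272e-04, -3.19698237e-01,  9.47519307e-01,
         2.92614635e-02],
       [ 0.00000000e+00,  0.00000000e+00,  0.00000000e+00,
         1.00000000e+00]])}
```

View pics/scene0.png

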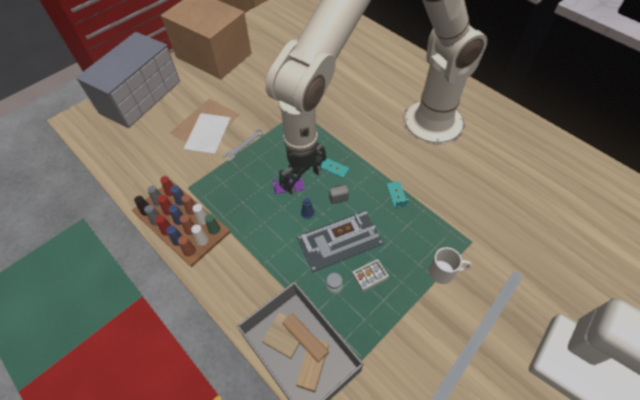

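View pics/wrist0.png

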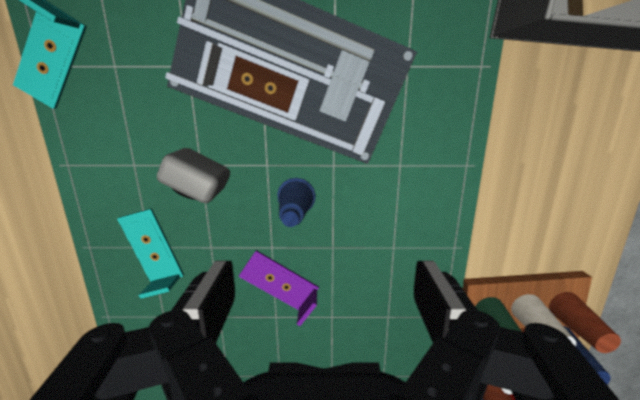

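The wrist picture shows the jig at the top. Its bed corners are near (415,52), (365,158) and (167,80), and the stop is at the right near (368,128). The jaw is near (345,85). The aluminium holder with the brown swatch is near (262,82), with its tab at (208,62). Three look-alikes are not the target: purple (280,280), turquoise (150,245) and turquoise (50,55). Only the one in the channel is grey aluminium, so it is the real holder. I'll locate the jig roughly, then go closer.

```bash
cat > h.py <<'E'
import numpy as np, cv2
from scipy.spatial.transform import Rotation as Ro
from plant import robot, imaging
def ray(name,uv,pose=None):
    c=imaging.calibration(name)
    d=np.array([(uv[0]-c['cx'])/c['fx'],(uv[1]-c['cy'])/c['fy'],1.])
    if name=='wrist':
        R=Ro.from_rotvec(pose[1]).as_matrix();H=c['hand_eye']
        return R@H[:3,3]+pose[0], R@H[:3,:3]@d
    return -c['R'].T@c['t'], c['R'].T@d
def onz(name,uv,z,pose=None):
    o,d=ray(name,uv,pose); return o+d*(z-o[2])/d[2]
def proj(name,X,pose=None):
    c=imaging.calibration(name)
    if name=='wrist':
        R=Ro.from_rotvec(pose[1]).as_matrix();H=c['hand_eye']
        p=H[:3,:3].T@(R.T@(np.asarray(X)-pose[0])-H[:3,3])
    else: p=c['R']@X+c['t']
    return np.array([c['fx']*p[0]/p[2]+c['cx'],c['fy']*p[1]/p[2]+c['cy']])
E
python3 - <<'E'
from h import *
s=robot.get_state();p=(s['tool_pos'],s['tcp_rot'])
FL,FR,RR=[onz('wrist',u,.008,p) for u in((415,52),(365,158),(167,80))]
print(FL,FR,RR,np.linalg.norm(FL-FR),np.linalg.norm(FR-RR))
d=FR-RR;print(np.degrees(np.arctan2(d[1],d[0])),(FL+RR)/2)
E
```

```text
[0.74604239 0.1231557  0.008     ] [0.69782598 0.00952046 0.008     ] [0.47840963 0.09525544 0.008     ] 0.1234414376625067 0.23557169159326108
-21.342627867793897 [0.61222601 0.10920557 0.008     ]
```

```bash
python3 -c "
import cv2
a=cv2.imread('pics/scene0.png')[150:310,270:430];b=cv2.imread('pics/side0.png')
cv2.imwrite('pics/c1.png',cv2.resize(a,None,fx=3.5,fy=3.5,interpolation=2))"
```

```text
(no output)
```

View pics/c1.png

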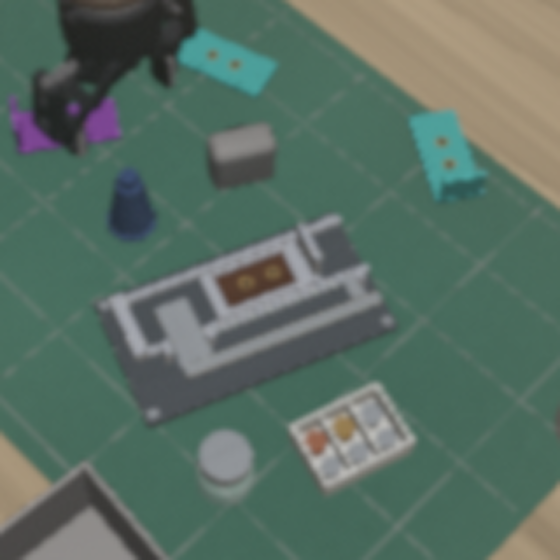

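The scene crop matches: stop and jaw at the left, jar at (226,465) and tray at (355,435) on the +y side, cone and tape case on the channel side. I'm going above the jig with the tool's y axis along the jig's y.

move_arm --rows '[{"jaw":0.61,"translation":[0.109,-0.038,0.07],"angular":[0,0,-1.2]},{"jaw":0.61,"translation":[0.109,-0.038,0.07],"angular":[0,0,-1.2]},{"jaw":0.61,"translation":[0.109,-0.038,0.07],"angular":[0,0,-1.2]},{"jaw":0.61,"translation":[0.109,-0.038,0.07],"angular":[0,0,-1.2]},{"jaw":0.61,"translation":[0.109,-0.038,0.07],"angular":[0,0,-1.2]},{"jaw":0.61,"translation":[0.109,-0.038,0.07],"angular":[0,0,-1.2]},{"jaw":0.61,"translation":[0.109,-0.038,0.07],"angular":[0,0,-1.2]},{"jaw":0.61,"translation":[0.109,-0.038,0.07],"angular":[0,0,-1.2]},{"jaw":0.61,"translation":[0.109,-0.038,0.07],"angular":[0,0,-1.2]},{"jaw":0.61,"translation":[0.109,-0.038,0.07],"angular":[0,0,-1.2]}]'

```text
time: 1.15
tool_pos: [0.6119, 0.1088, 0.3344]
tcp_rot: [-0.586, -3.086, -0.0]
force: [0.5, -0.1, 0.7]
grip_width: 0.0518
gripper_force: 0.0
```

```bash
python3 - <<'E'
from h import *
s=robot.get_state();p=(s['tool_pos'],s['tcp_rot']);print(p,s['time'],s['grip_width'],s['force'])
im=imaging.snapshot('wrist')[:,:,::-1];cv2.imwrite('pics/w1.png',im);np.savez('w1.npz',a=p[0],b=p[1])
cv2.imwrite('pics/w1b.png',cv2.resize(im,None,fx=1.25,fy=1.25,interpolation=cv2.INTER_CUBIC))
E
```

```text
(array([0.61194161, 0.10879034, 0.33439   ]), array([-5.85529614e-01, -3.08586319e+00, -1.87569799e-04])) 1.15 0.05181678504260671 [ 0.46442072 -0.11480927  0.68610276]
```

View pics/w1b.png

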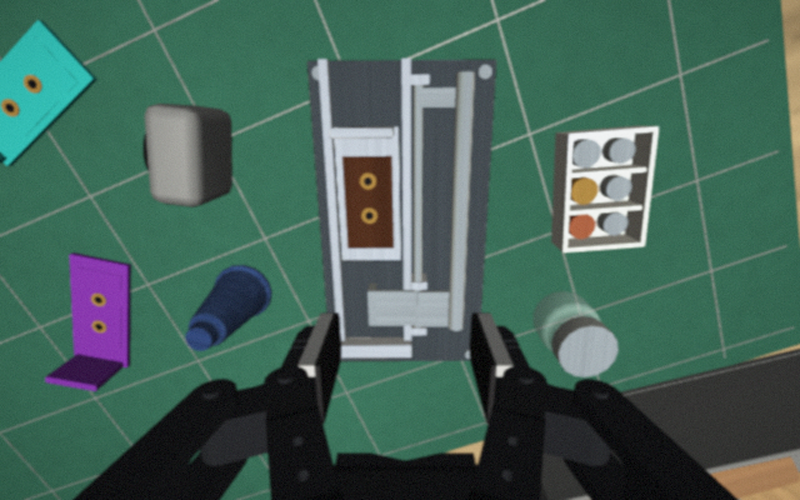

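The enlarged view is labelled with image down = +jig x and right = +jig y. It shows the bed's rear corners at (308,60) and (495,60), and the bar axis running from (466,72) to (456,328). The holder's plate front edge is at y≈261, x 343–401, and the top of its tab is at y≈128–137. The jaw is at (408,308), the stop's rear face is at y≈346, and the fingertips are near (320,345) and (490,345).

```bash
python3 - <<'E'
from h import *
f=np.load('w1.npz');p=(f['a'],f['b'])
q=lambda u,v,z:onz('wrist',(u/1.25,v/1.25),z,p)
b0,b1=q(466,72,.028),q(456,328,.028)
d=b1-b0;yaw=np.arctan2(d[1],d[0]);print('bar yaw',np.degrees(yaw),np.linalg.norm(d))
r0,r1=q(308,60,.008),q(495,60,.008);e=r1-r0;print('rear edge yaw',np.degrees(np.arctan2(e[1],e[0]))-90,np.linalg.norm(e))
st0,st1=q(341,346,.022),q(412,346,.022)
jx=np.array([np.cos(yaw),np.sin(yaw)]);jy=np.array([-jx[1],jx[0]])
# origin estimates
rc=(r0+r1)/2
T=f['a'][:2]
for n,P,x,y in(('rear',rc,-120,0),('bar0',b0,-110,41),('bar1',b1,75,41),('stopTop',(st0+st1)/2,95,-25)):
    print(n,'jig origin est rel TCP in jig axes mm:',np.array([jx@(P[:2]-T),jy@(P[:2]-T)])*1e3-[x,y])
for n,P in(('front',q(372,261,.013)),('tabtop rear',q(366,128,.046)),('railL',q(331,200,.014)),('railR',q(406,200,.014))):
    print(n,np.array([jx@(P[:2]-T),jy@(P[:2]-T)])*1e3)
R=Ro.from_rotvec(p[1]).as_matrix();print('tool x,y angles',np.degrees(np.arctan2(R[1,:2],R[0,:2])),'z',R[:,2])
# fingertips pos at pad: bisect depth by known y
E
```

```text
bar yaw -21.071351512345398 0.1867941152731884
rear edge yaw -21.461747681836684 0.12819434905903299
rear jig origin est rel TCP in jig axes mm: [ 1.42292003 -1.76883863]
bar0 jig origin est rel TCP in jig axes mm: [ 1.22283634 -1.08376712]
bar1 jig origin est rel TCP in jig axes mm: [ 3.01695161 -1.08376712]
stopTop jig origin est rel TCP in jig axes mm: [2.87608744 0.59812376]
front [ 26.26045123 -26.44321648]
tabtop rear [-75.13822165 -24.20616071]
railL [-22.98354203 -55.4222427 ]
railR [-22.60342226   0.73397999]
tool x,y angles [158.51218002  68.51218031] z [-6.35758878e-04  2.42199721e-04 -9.99999769e-01]
```

move_arm --rows '[{"jaw":0.61,"translation":[0.046,0.004,0.0],"angular":[0,0,0]},{"jaw":0.61,"translation":[0.091,0.007,0.02],"angular":[0,0,0]},{"jaw":0.61,"translation":[0.091,0.007,0.06],"angular":[0,0,0]},{"jaw":0.61,"translation":[0.091,0.007,0.1],"angular":[0,0,0]},{"jaw":0.61,"translation":[0.091,0.007,0.1],"angular":[0,0,0]},{"jaw":0.61,"translation":[0.091,0.007,0.1],"angular":[0,0,0]}]'

```text
time: 1.8
tool_pos: [0.5297, 0.1488, 0.2349]
tcp_rot: [-0.581, -3.086, 0.0]
force: [0.8, -0.4, 0.1]
grip_width: 0.052
gripper_force: 0.0
```

```bash
python3 - <<'E'
from h import *
s=robot.get_state();p=(s['tool_pos'],s['tcp_rot']);print(p,s['time'],s['grip_width'],s['force'])
a=imaging.snapshot('wrist')[:,:,::-1]; b=imaging.snapshot('side')[:,:,::-1]
cv2.imwrite('pics/s2full.png',b)
t=np.array([*p[0][:2],.04]);u=proj('side',t).astype(int);print(u)
x0=max(0,min(640-200,u[0]-90));y0=max(0,min(400-150,u[1]-80))
c=cv2.resize(b[y0:y0+150,x0:x0+200],(800,600),interpolation=2);cv2.imwrite('pics/s2.png',c);cv2.imwrite('pics/w2.png',a);print(x0,y0)
E
```

```text
(array([0.52970154, 0.14878726, 0.23489376]), array([-5.80512866e-01, -3.08624033e+00,  4.50496992e-04])) 1.8 0.05199399106694693 [ 0.83301095 -0.41186443  0.06983546]
[280 190]
190 110
```

View pics/s2.png

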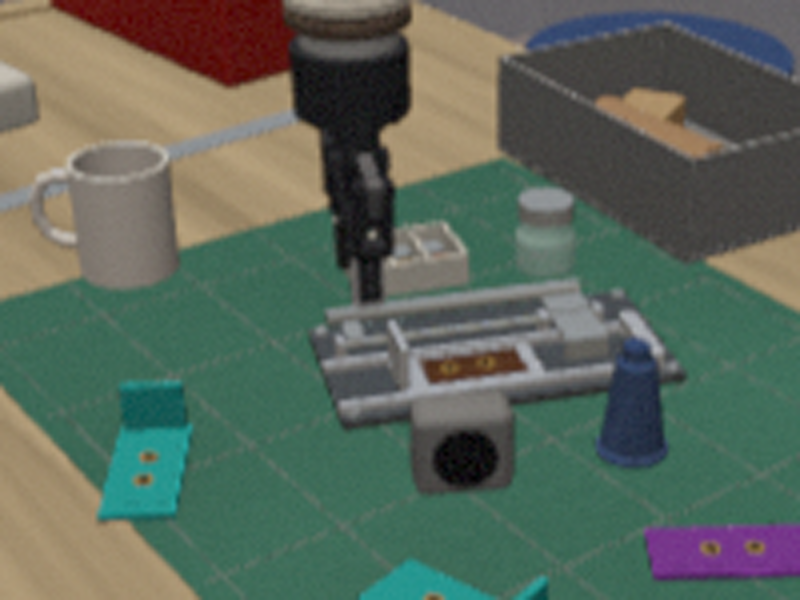

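View pics/w2.png

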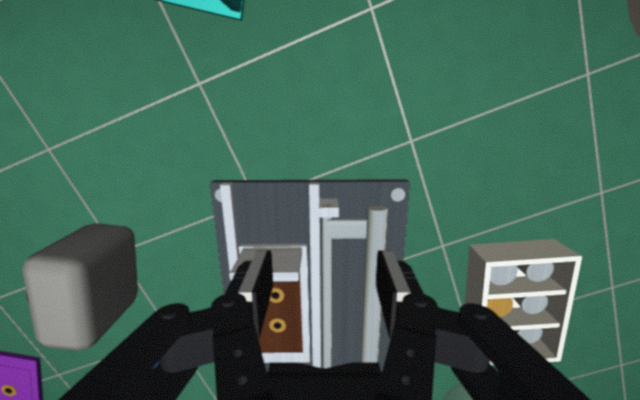

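The side crop shows the gripper behind and above the jig's rear end, with the near fingertip at (368,300) and the tab at (398,350). The wrist view has the tips at about (258,252) and (390,255). The tab top is at rows 247–275 and the rear end of the bar is at (377,208). I'll check the tip geometry and jig pose from here.

```bash
python3 - <<'E'
from h import *
s=robot.get_state();p=(s['tool_pos'],s['tcp_rot']);R=Ro.from_rotvec(p[1]).as_matrix()
for x in(.011,-.011):
  for y in(-.04,-.026,.026,.04):
    for z in (.160,.167): print(x,y,z,proj('wrist',p[0]+R@[x,y,z],p).round())
# measured things in tool axes (jig x = -tool x, jig y = tool y)
tool=lambda u,v,z:(R.T@(onz('wrist',(u,v),z,p)-p[0]))[:2]*1e3
for n,a in(('rear edge mid (-120,0)',(310.5,181,.008)),('bar rear end (-110,41)',(377,208,.030)),('tab top rear edge',(272,247,.046)),('tab left end',(243,247,.046)),('tab right',(302,247,.046)),('bar near mid',(371,330,.028))):
    print(n,tool(*a))
a=cv2.imread('pics/w2.png')[170:370,200:440];cv2.imwrite('pics/w2c.png',cv2.resize(a,(720,600),interpolation=2))
E
```

```text
0.011 -0.04 0.16 [238. 253.]
0.011 -0.04 0.167 [242. 247.]
0.011 -0.026 0.16 [268. 253.]
0.011 -0.026 0.167 [271. 247.]
0.011 0.026 0.16 [380. 254.]
0.011 0.026 0.167 [378. 247.]
0.011 0.04 0.16 [410. 254.]
0.011 0.04 0.167 [407. 247.]
-0.011 -0.04 0.16 [242. 294.]
-0.011 -0.04 0.167 [246. 285.]
-0.011 -0.026 0.16 [271. 294.]
-0.011 -0.026 0.167 [273. 285.]
-0.011 0.026 0.16 [378. 294.]
-0.011 0.026 0.167 [375. 286.]
-0.011 0.04 0.16 [406. 294.]
-0.011 0.04 0.167 [403. 286.]
rear edge mid (-120,0) [27.13450011 -9.02148318]
bar rear end (-110,41) [16.37491628 31.62142425]
tab top rear edge [ -1.40293956 -29.78500839]
tab left end [ -1.39507294 -46.29425572]
tab right [ -1.41108058 -12.69992312]
bar near mid [-75.3469443   32.75400304]
```

View pics/w2c.png

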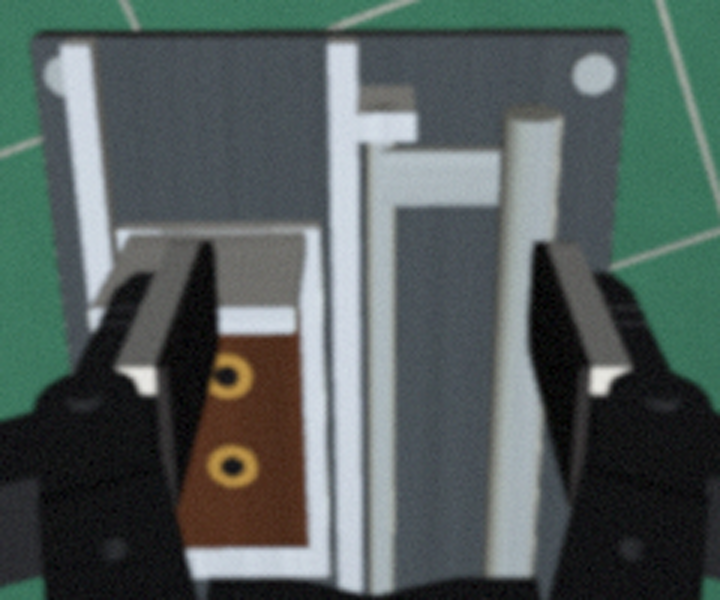

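The close crop shows the pad tips about 8 mm thick. Their inner faces are near crop (212,243) and (535,243), so the tip centres are at about ±30 mm, and I need about 59 mm of opening to space them 66 mm. The top rear edge of the tab is at crop row 305 and the foot of its rear face is at row ~230.

```bash
python3 - <<'E'
from h import *
s=robot.get_state();p=(s['tool_pos'],s['tcp_rot']);R=Ro.from_rotvec(p[1]).as_matrix()
tool=lambda u,v,z:(R.T@(onz('wrist',(200+u/3,170+v/3),z,p)-p[0]))[:2]*1e3
for n,a in(('tab top rear',(250,306,.046)),('plate rear top',(215,235,.013)),('plate rear bottom',(215,229,.008)),('bar rear end',(533,108,.030)),('bed rear',(330,34,.008)),('bar mid',(518,500,.028)),('tip bottom rear',(205,243,p[0][2]-.166))): print(n,tool(*a))
E
```

```text
tab top rear [-17.72275768 -24.00006491]
plate rear top [-19.41633476 -36.12027208]
plate rear bottom [-20.44909488 -36.96168622]
bar rear end [17.65116547 31.95090003]
bed rear [26.90836371 -9.35201765]
bar mid [-81.13008405  34.21078282]
tip bottom rear [  9.14517351 -27.14938588]
```

move_arm --rows '[{"jaw":0.69,"translation":[0,0,0.0],"angular":[0,0,0]},{"jaw":0.69,"translation":[0,0,0.012],"angular":[0,0,0]},{"jaw":0.69,"translation":[0,0,0.024],"angular":[0,0,0]},{"jaw":0.69,"translation":[0,0,0.03],"angular":[0,0,0]},{"jaw":0.69,"translation":[0,0,0.03],"angular":[0,0,0]},{"jaw":0.69,"translation":[0,0,0.03],"angular":[0,0,0]},{"jaw":0.69,"translation":[0,0,0.03],"angular":[0,0,0]}]'

```text
time: 2.6
tool_pos: [0.5297, 0.1487, 0.2048]
tcp_rot: [-0.579, -3.088, -0.0]
force: [0.3, -0.1, 0.4]
grip_width: 0.0588
gripper_force: 0.0
```

move_arm --rows '[{"jaw":0.69,"translation":[0,0,0.003],"angular":[0,0,0]},{"jaw":0.69,"translation":[0,0,0.006],"angular":[0,0,0]},{"jaw":0.69,"translation":[0,0,0.006],"angular":[0,0,0]},{"jaw":0.69,"translation":[0,0,0.006],"angular":[0,0,0]}]'

```text
time: 3.0
tool_pos: [0.5302, 0.1494, 0.1993]
tcp_rot: [0.578, 3.087, 0.003]
force: [1.3, 3.1, 4.3]
grip_width: 0.0589
gripper_force: 2.1
```

The contact pushes the tool toward +y, so the tip is landing on the bar's outer flank. I'll lift, shift 4 mm toward −y and press again.

move_arm --rows '[{"jaw":0.69,"translation":[0,0,-0.008],"angular":[0,0,0]},{"jaw":0.69,"translation":[0,-0.004,-0.008],"angular":[0,0,0]},{"jaw":0.69,"translation":[0,-0.004,-0.004],"angular":[0,0,0]},{"jaw":0.69,"translation":[0,-0.004,0.0],"angular":[0,0,0]},{"jaw":0.69,"translation":[0,-0.004,0.0],"angular":[0,0,0]}]'

```text
time: 3.5
tool_pos: [0.5284, 0.1446, 0.1983]
tcp_rot: [0.58, 3.088, -0.0]
force: [0.3, -0.9, 3.5]
grip_width: 0.0589
gripper_force: 1.8
```

move_arm --rows '[{"jaw":0.69,"translation":[0,0,0.002],"angular":[0,0,0]},{"jaw":0.69,"translation":[0,0,0.002],"angular":[0,0,0]},{"jaw":0.69,"translation":[0,0,0.002],"angular":[0,0,0]}]'

```text
time: 3.8
tool_pos: [0.5285, 0.1448, 0.1968]
tcp_rot: [0.579, 3.087, 0.0]
force: [1.2, 0.1, 4.4]
grip_width: 0.0588
gripper_force: 2.1
```

move_arm --rows '[{"jaw":0.69,"translation":[0,0,0.003],"angular":[0,0,0]},{"jaw":0.69,"translation":[0,0,0.005],"angular":[0,0,0]},{"jaw":0.69,"translation":[0,0,0.005],"angular":[0,0,0]},{"jaw":0.69,"translation":[0,0,0.005],"angular":[0,0,0]}]'

```text
time: 4.2
tool_pos: [0.5286, 0.1452, 0.1921]
tcp_rot: [0.579, 3.087, 0.001]
force: [1.2, 0.3, 6.6]
grip_width: 0.0589
gripper_force: 2.8
```

```bash
python3 - <<'E'
from h import *
s=robot.get_state();print(s['tool_pos'],s['force'],s['wrist_torque'],s['time'])
b=imaging.snapshot('side')[:,:,::-1];a=imaging.snapshot('wrist')[:,:,::-1]
c=cv2.resize(b[165:235,255:365],(800,509),interpolation=2);cv2.imwrite('pics/s3.png',c);cv2.imwrite('pics/w3.png',a)
E
```

```text
[0.52862793 0.14521182 0.19210335] [1.19964477 0.33374042 6.57411198] [ 0.21066083 -0.23843475 -0.01860028] 4.2
```

View pics/s3.png

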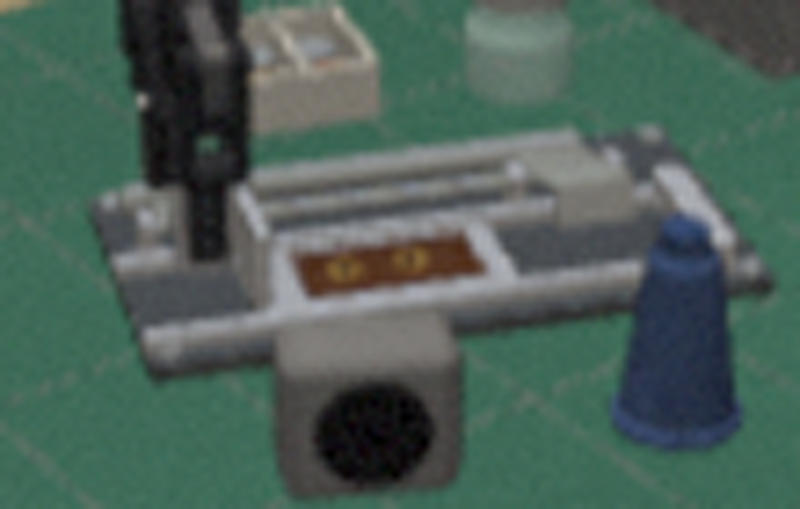

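The side crop shows the jaw raised at (590,180), the near finger behind the tab at (208,250), the tab at (250,250) and the holder still flat. Now I slide forward with the bar held.

move_arm --rows '[{"jaw":0.69,"translation":[-0.003,0,0],"angular":[0,0,0]},{"jaw":0.69,"translation":[-0.007,0,0],"angular":[0,0,0]},{"jaw":0.69,"translation":[-0.011,0,0],"angular":[0,0,0]},{"jaw":0.69,"translation":[-0.015,0,0],"angular":[0,0,0]},{"jaw":0.69,"translation":[-0.019,0,0],"angular":[0,0,0]},{"jaw":0.69,"translation":[-0.023,0,0],"angular":[0,0,0]},{"jaw":0.69,"translation":[-0.027,0,0],"angular":[0,0,0]},{"jaw":0.69,"translation":[-0.031,0,0],"angular":[0,0,0]},{"jaw":0.69,"translation":[-0.035,0,0],"angular":[0,0,0]},{"jaw":0.69,"translation":[-0.038,0,0],"angular":[0,0,0]}]'

```text
time: 5.3
tool_pos: [0.5618, 0.1322, 0.1913]
tcp_rot: [-0.576, -3.084, 0.001]
force: [-5.8, 1.5, 7.5]
grip_width: 0.0587
gripper_force: 3.9
```

move_arm --rows '[{"jaw":0.69,"translation":[-0.004,0,0],"angular":[0,0,0]},{"jaw":0.69,"translation":[-0.008,0,0],"angular":[0,0,0]},{"jaw":0.69,"translation":[-0.012,0,0],"angular":[0,0,0]},{"jaw":0.69,"translation":[-0.016,0,0],"angular":[0,0,0]},{"jaw":0.69,"translation":[-0.02,0,0],"angular":[0,0,0]},{"jaw":0.69,"translation":[-0.024,0,0],"angular":[0,0,0]},{"jaw":0.69,"translation":[-0.028,0,0],"angular":[0,0,0]},{"jaw":0.69,"translation":[-0.031,0,0],"angular":[0,0,0]},{"jaw":0.69,"translation":[-0.033,0,0],"angular":[0,0,0]}]'

```text
time: 6.2
tool_pos: [0.5926, 0.1203, 0.1913]
tcp_rot: [-0.576, -3.084, 0.001]
force: [-6.2, 1.5, 8.1]
grip_width: 0.0588
gripper_force: 3.8
```

```bash
python3 - <<'E'
from h import *
s=robot.get_state();p=(s['tool_pos'],s['tcp_rot']);print(p,s['force'],s['wrist_torque'],s['time'])
b=imaging.snapshot('side')[:,:,::-1];a=imaging.snapshot('wrist')[:,:,::-1]
c=cv2.resize(b[165:235,255:365],(640,407),interpolation=2);cv2.imwrite('pics/s4.png',c);cv2.imwrite('pics/w4.png',a)
E
```

```text
(array([0.59262796, 0.1202784 , 0.19131057]), array([-5.75785910e-01, -3.08398513e+00,  5.45634818e-04])) [-6.16500176  1.4612806   8.1372005 ] [0.47146631 1.11288055 0.07389906] 6.2
```

View pics/s4.png

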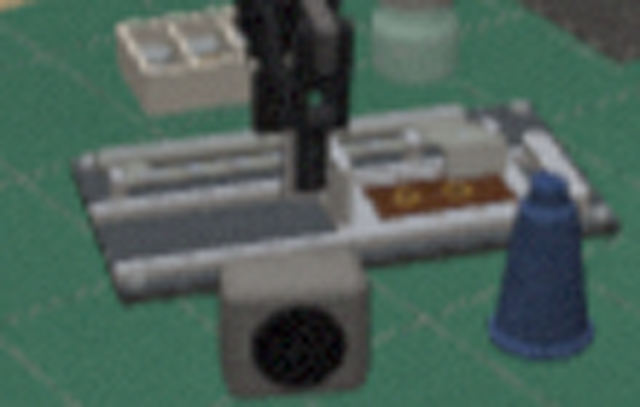

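The side crop shows the holder flat with its front already under the raised jaw, and the tab at (345,180) in contact with the finger. The last part goes slowly, watching the push force (about 6 N while sliding).

move_arm --rows '[{"jaw":0.69,"translation":[-0.002,0,0],"angular":[0,0,0]},{"jaw":0.69,"translation":[-0.004,0,0],"angular":[0,0,0]},{"jaw":0.69,"translation":[-0.006,0,0],"angular":[0,0,0]}]'

```text
time: 6.6
tool_pos: [0.598, 0.1182, 0.1913]
tcp_rot: [-0.575, -3.084, 0.001]
force: [-5.3, 1.4, 6.7]
grip_width: 0.0591
gripper_force: 3.8
```

move_arm --rows '[{"jaw":0.69,"translation":[-0.001,0,0],"angular":[0,0,0]},{"jaw":0.69,"translation":[-0.002,0,0],"angular":[0,0,0]}]'

```text
time: 6.8
tool_pos: [0.5996, 0.1176, 0.1913]
tcp_rot: [-0.576, -3.083, 0.001]
force: [-8.1, 2.3, 10.1]
grip_width: 0.059
gripper_force: 5.3
```

move_arm --rows '[{"jaw":0.69,"translation":[-0.0005,0,0],"angular":[0,0,0]},{"jaw":0.69,"translation":[-0.001,0,0],"angular":[0,0,0]}]'

```text
time: 7.0
tool_pos: [0.5999, 0.1176, 0.1913]
tcp_rot: [-0.575, -3.082, 0.001]
force: [-9.8, 3.2, 9.8]
grip_width: 0.059
gripper_force: 6.1
```

```bash
python3 - <<'E'
from h import *
s=robot.get_state();p=(s['tool_pos'],s['tcp_rot']);R=Ro.from_rotvec(p[1]).as_matrix()
print(p,s['force'],s['time'])
a=imaging.snapshot('wrist')[:,:,::-1];b=imaging.snapshot('side')[:,:,::-1];c=imaging.snapshot('scene')[:,:,::-1]
sv=lambda im,v,h:cv2.resize(im[v[0]:v[1],v[2]:v[3]],(400,h),interpolation=2)
A=sv(a,(160,400,200,440),400);B=sv(b,(170,230,290,360),343);C=sv(c,(200,280,290,390),320)
left=np.zeros((600,400,3),np.uint8);left[:400]=A
right=np.zeros((663,400,3),np.uint8);right[:343]=B;right[343:]=C
right=cv2.resize(right,(400,600))
cv2.imwrite('pics/m5.png',np.hstack([left,right]));cv2.imwrite('pics/c5.png',c);cv2.imwrite('pics/b5.png',b)
E
```

```text
(array([0.59986379, 0.11763703, 0.19125523]), array([-5.74845392e-01, -3.08170967e+00,  1.24131878e-03])) [-9.83709922  3.17948796  9.78412954] 7.0
```

View pics/m5.png

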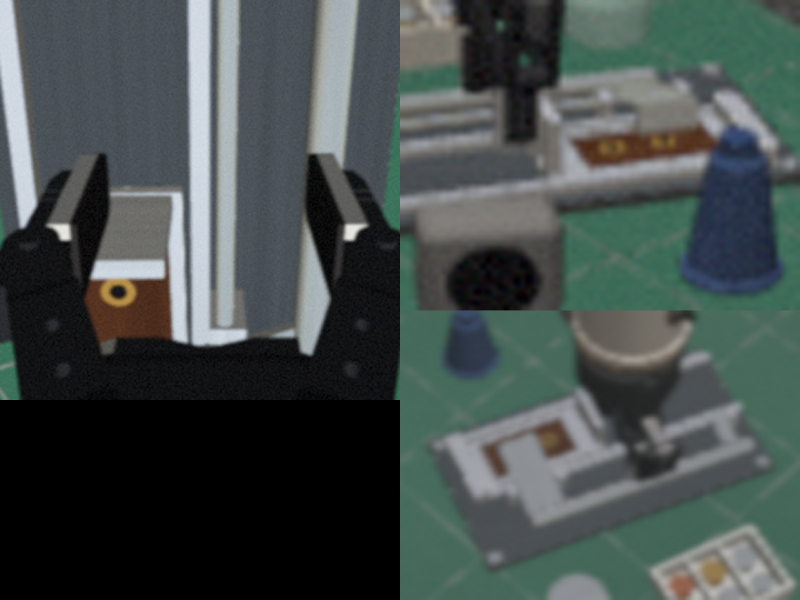

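The wrist panel shows the tab at (130,270) against the finger. The scene panel shows the plate front closed up against the stop around (470,480). The tool has stalled with rising force, and its pose puts the holder at jig x ≈ 44.6 mm, so it is home. Next: back off 4 mm with the bar still held, lift to release it, and move clear.

move_arm --rows '[{"jaw":0.69,"translation":[0.0,0,0],"angular":[0,0,0]},{"jaw":0.69,"translation":[0.003,0,0],"angular":[0,0,0]},{"jaw":0.69,"translation":[0.006,0,0],"angular":[0,0,0]},{"jaw":0.69,"translation":[0.006,0,-0.004],"angular":[0,0,0]},{"jaw":0.69,"translation":[0.006,0,-0.009],"angular":[0,0,0]},{"jaw":0.69,"translation":[0.006,0,-0.015],"angular":[0,0,0]},{"jaw":0.69,"translation":[0.006,0,-0.03],"angular":[0,0,0]},{"jaw":0.69,"translation":[0.006,0,-0.06],"angular":[0,0,0]},{"jaw":0.69,"translation":[0.006,0,-0.1],"angular":[0,0,0]},{"jaw":0.69,"translation":[0.006,0,-0.14],"angular":[0,0,0]}]'

```text
time: 8.15
tool_pos: [0.5965, 0.1183, 0.3333]
tcp_rot: [-0.577, -3.086, -0.0]
force: [0.8, -0.0, -0.6]
grip_width: 0.0592
gripper_force: 0.0
```

move_arm --rows '[{"jaw":0.69,"translation":[0.0,0,0],"angular":[0,0,0]},{"jaw":0.69,"translation":[0.0,0,0],"angular":[0,0,0]},{"jaw":0.69,"translation":[0.0,0,0],"angular":[0,0,0]}]'

```text
time: 8.45
tool_pos: [0.5966, 0.1177, 0.331]
tcp_rot: [-0.579, -3.086, 0.001]
force: [-0.5, -1.0, -0.4]
grip_width: 0.0596
gripper_force: 0.0
```

```bash
python3 - <<'E'
from h import *
s=robot.get_state();p=(s['tool_pos'],s['tcp_rot']);print(p,s['force'],s['time'])
np.savez('w6.npz',a=p[0],b=p[1])
a=imaging.snapshot('wrist')[:,:,::-1];cv2.imwrite('pics/w6.png',a);cv2.imwrite('pics/w6c.png',cv2.resize(a[150:400,200:440],(576,600),interpolation=2))
# brown swatch and its contour
m=cv2.inRange(cv2.cvtColor(a,cv2.COLOR_BGR2HSV),(3,120,40),(18,255,160))
c=max(cv2.findContours(m[:,180:460],0,2)[0],key=cv2.contourArea)+[180,0];print('swatch',cv2.boundingRect(c))
E
```

```text
(array([0.59655716, 0.11768875, 0.33099944]), array([-5.78588012e-01, -3.08618005e+00,  1.46482458e-03])) [-0.46776346 -1.03665755 -0.44143818] 8.45
swatch (278, 219, 34, 60)
```

View pics/w6c.png

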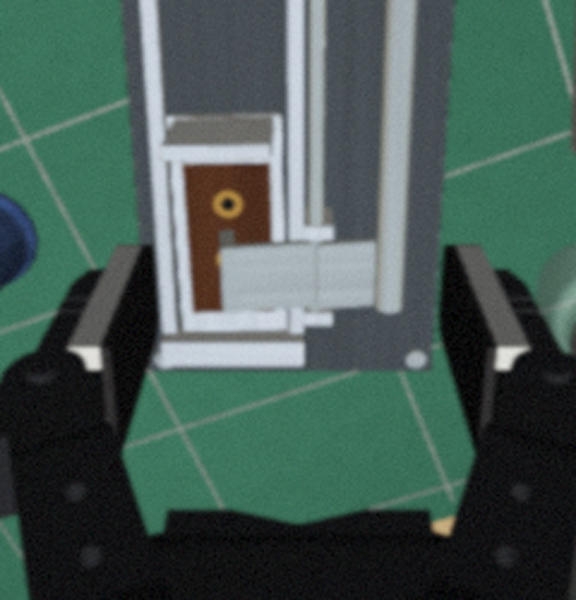

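The picture shows the holder's front edge at crop row 332, right against the stop face (rows 333–342). The jaw is down across the plate at (270,275), the bar is back up, and the gripper is clear.

```bash
python3 -c "
from plant import robot
print(robot.hand_in())"
```

```text
the job is handed in; nothing more can be done
None
```

The holder was slid home against the end stop with the bar held down. The bar was then released so the jaw clamped the plate, the arm moved clear, and the job was handed in at about 8.5 s; the hand-in returned no verdict.

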